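Shift the gear selector into the marked gear

TASK

Shift the gear lever of the grey selector box through its H-shaped gate into the slot that the brass arrow tab points at: along the left lane to the cross slot, across to the right lane, then fully home into that slot. Only push it with the outside of shut fingers; do not take the lever between the fingers, and leave the things lying around where they are. Finish clear of everything.

Things in the scene. Friction and masses are not known exactly. Their poses are not given: they have to be found in the camera images.
- selector: Gear selector box, grey cast housing screwed to the table: foot 170 (x) x 166 (y) mm, steel gate plate on top, upper side 87 mm above the table; screw heads and tabs stand up 6 mm more. Origin: centre of its underside. x axis points away from the robot (far), y to the robot's left, give or take 20 degrees of yaw. A steel rod end sticks out of its far side.
- gate_middle (a point): Middle of the H-shaped opening, on the gate plate's upper side; axes as the selector's. Left and right lanes run along x at y = +-18.5 mm, 16 mm wide, out to x = +-31 mm, joined by a cross slot along y at x = 0, 14 mm wide. The far and near lane ends are the four gear slots; the steel between stops the lever.
- knob (a point): Centre of the 30 mm black ball knob on the gear lever, a 10 mm steel stem pivoting 25 mm above the selector's origin; z points up the stem. With a = joint across, b = joint along, the knob is at (125 sin b, 125 cos b sin a, 25 + 125 cos b cos a) mm in the selector's frame; in the end of a slot about x = +-45, y = +-35, z = 136 mm.
- across (a joint): Tilt of the lever across the lanes, rad: positive leans to the selector's +y (left). About +0.304 in the left lane, -0.304 in the right lane. Stays where it is left (friction: 1.6 N at the knob moves it); no spring.
- along (a joint): Tilt of the lever along a lane, rad: positive leans to the selector's +x (far). 0 is in line with the cross slot (it passes across within about +-0.03); +0.37 is the stop at a lane's far end, -0.37 at its near end. Stays where it is left (friction, 1.6 N at the knob moves it); no spring. Starts anywhere along the left lane.
- arrow_tab: Flat brass arrow (36 x 26 x 4 mm) fixed on the gate plate right of the right lane, beside either its far or its near slot; origin mid-underside, at x = +24 or -24 mm, y = -46 mm in the selector's frame. It points along its +y at the slot the lever must go to. The other three slots have a round brass tab, 26 mm across.
- grease_tin: Bystander, loose, to be left alone: green and yellow round tin, 87 mm across, 68 mm high. Origin: centre of its underside.
- tape_measure: Bystander, loose, to be left alone: tape measure standing on its base, 36 x 88 x 66 mm. Origin: centre of its underside.
- hammer: Bystander, loose, to be left alone: hammer with wooden handle lying flat, 303 x 110 x 32 mm. Origin: centre of its underside.
- torch: Bystander, loose, to be left alone: black pocket torch lying close to the selector, 134 x 33 x 33 mm. Origin: centre of its underside.
- bolt_1: Bystander, loose, to be left alone: steel hexagon bolt close to the selector, 67 x 22 x 19 mm. Origin: centre of its underside.
- nut_0: Bystander, loose, to be left alone: dark steel hexagon nut close to the selector, 30 x 34 x 16 mm. Origin: centre of its underside.
- wood_wedge: Bystander, loose, to be left alone: pine wedge, 45 x 120 x 35 mm. Origin: centre of its underside.
- threadlock: Bystander, loose, to be left alone: small bottle standing upright, 33 mm across, 92 mm high. Origin: centre of its underside.

How it is judged:
By the outcome, as a careful person would: the job done as asked, in the order asked, and still so for the second after the job is handed in, with the robot touching nothing.
It also fails if it takes over 45 s, if anything falls off the work surface, if the arm or the gripper's body presses on something with over 40 N, if the wrist force passes 120 N, or if a joint passes its speed limit or range.

ROBOT

A 7-joint arm with a two-finger parallel gripper is mounted at the origin on a cart in front of the work surface, level with it; the furniture and walls round the work are solid. World frame = base frame: x ahead of the robot, y to its left, z up, the work surface at z = 0. Lengths are in mm, angles in rad, forces in N, time in s.
With the tool pointing down it reaches from about 400 to 875 mm from the base axis. Payload 4.4 kg.
Tool frame: the origin (TCP) lies at the very end of the fingers, on their centre line; the grasp point (between the pads) lies 19 mm behind it; z points along the fingers, y is the line along which they close (so a half turn about z gives the same grasp; the last joint's range is limited). The gripper opens to 85 mm and grips with 20 to 120 N. Pads are 22 mm wide; open, the fingers measure 114 mm over their backs; the gripper's body (76 mm by 85 mm) begins 54 mm behind the grasp point. The pads swing forward as they close: fully open they stand 13 mm farther back than shut.
Start: joints at [-1.251, 0.628, 0.038, 1.517, -0.027, 0.996, -0.02], TCP at [244.573, 602.247, 231.313] pointing down, gripper open.
Joint ranges: [-3.06, 3.06], [-0.37, 2.12], [-1.25, 1.32], [0.18, 2.47], [-1.1, 4.24], [0.23, 1.98], [-2.94, 2.94]. Speed limits (rad/s): [2.57, 2.57, 3.14, 3.14, 3.14, 3.14, 3.14].

INTERFACE

Orientations are given as [roll, pitch, yaw] about the fixed x, y, z axes, in that order (R = Rz(yaw) Ry(pitch) Rx(roll)).
In Python, from cell import sensors, get_image, camera_params, order gives the robot as it stands.
- The arm moves only by the shell command python3 -m inch 'ROWS' [OPENING]. ROWS is JSON, a list that holds one entry, the list of rows, each a list of 4 numbers: the shift along the tool's x, y, z in cm, then the turn about the tool's z in degrees. A call has 1 to 8 rows; each row is the pose to reach, as a shift and turn from the pose commanded when the call began, along the tool's axes at that moment; what a row does not reach only later rows make up. A row lasts 1/12 s, in which the tool goes at most 41.7 mm and 7.16 degrees, less where a joint would pass 70% of its speed; a pose out of reach is approached as far as the arm can. A call with a gripper value outside its range is refused whole. OPENING is the finger opening in cm, from 0 to 8.54, set as the call begins (- or left out, the last holds). The fingers move at their own pace and stop on an object; the grip force is fixed at half the most. Time passes only in rows, so rows that repeat a pose let the fingers close. It gives the time, the measured TCP pose, the force, the opening and the grip force at its end, in the units of the state.
- sensors.read_state(): the state, without advancing time (a new reading comes with each control period).
- get_image(name): name is "scene" or "top" or "wrist"; returns the picture (420x560x3 uint8, blue, green, red); there is no depth.
- camera_params(name): a dict with "mtx" (3x3 intrinsics, pixels), "rvec" (rotation vector, rad) and "tvec" (3), from world to camera coordinates, as OpenCV has them. Camera axes: x right, y down, z forward; pixel columns grow to the right and rows downward; lengths in mm; the calibration is good to about 2 mm. A picture is of the moment at which its call begins: read the wrist's pose just before it. camera_params takes no time and is no camera call; for the wrist camera it gives the pose at the moment of the call.
- order.finish_job(): hands the job in; it is judged then, once.
The state is a dict: "clock": time; "qpos": joint angles; "qd": joint speeds; "tau": joint torques, N m; "eef_pos": TCP position; "tool_rot": TCP orientation; "force": force on the tool from outside, world axes, zero at the start; "torque": the same for the moment, N m; "width": finger opening in mm; "gripper_force": force on a finger pad.
Only numpy, scipy, OpenCV 4.12 (cv2) and the standard library are available. Lean on these libraries where they do the work, as an engineer would, in place of code of your own. Each camera call takes 0.05 s, during which the arm holds its last target. There are 200 camera calls.

## Working session

There is one attempt and no reset: what is moved stays moved. The work goes in short steps, Python scripts to look and compute and a shell command to move; the robot and the scene stay as the last step left them, time stands still between calls to the robot, and variables do not carry over. Pictures are saved under pics/ and viewed, at most 10 in all, crops included, and the job is handed in when it is done.

```bash
ls; mkdir -p pics; python3 - <<'E'
from cell import sensors,get_image,camera_params
import cv2
s=sensors.read_state();print(s['clock'],s['eef_pos'],s['tool_rot'],s['width'])
a=get_image("scene");b=get_image("top")
cv2.imwrite('pics/scene.png',a);cv2.imwrite('pics/top.png',b)
for n in("scene","top"):print(camera_params(n))
E
```

```text
pics
0.0 [244.30784476 601.65015387 230.36809406] [-3.13963769e+00  3.48961419e-05  2.75581986e+00] 85.60943954491785
{'mtx': array([[417.85536695,   0.        , 279.31417649],
       [  0.        , 417.85536695, 203.34033956],
       [  0.        ,   0.        ,   1.        ]]), 'rvec': array([ 2.00930919, -0.9308016 ,  0.4838103 ]), 'tvec': array([-319.58354813,  306.62127879, 1000.65851161])}
{'mtx': array([[409.50730911,   0.        , 281.96724275],
       [  0.        , 409.50730911, 206.27078917],
       [  0.        ,   0.        ,   1.        ]]), 'rvec': array([ 2.17060269, -2.10952263,  0.18153873]), 'tvec': array([ -42.34026079,  504.36332566, 1238.28074625])}
```

View pics/scene.png

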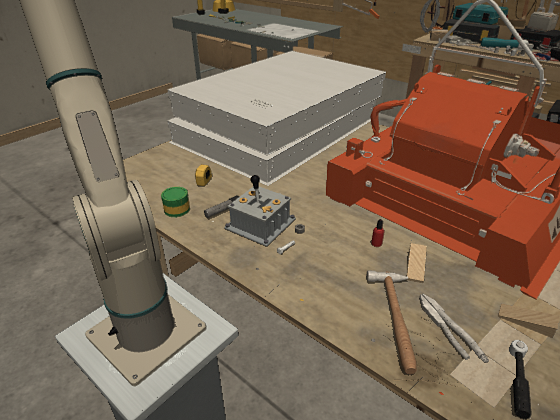

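View pics/top.png

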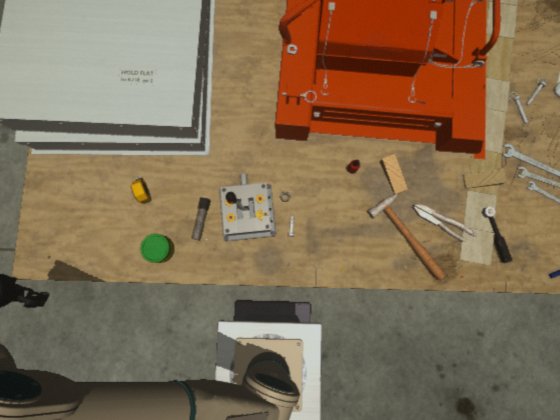

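The scene view shows the selector at about (262,212) with the knob at (255,180). In the top view the box is at (247,210) and the knob at (231,198), which is left and far. The right tabs need a closer look.

```bash
python3 - <<'E'
import cv2,numpy as np
a=cv2.imread('pics/top.png')[165:250,205:305];b=cv2.imread('pics/scene.png')[165:250,215:310]
f=lambda i:cv2.resize(i,(400,400*i.shape[0]//i.shape[1]),interpolation=cv2.INTER_CUBIC)
A,B=f(a),f(b);h=min(len(A),len(B));cv2.imwrite('pics/crop.png',np.hstack([A[:h],B[:h]]))
E
cat > h.py <<'E'
import numpy as np,cv2
from cell import camera_params
def ray(n,uv,P=None):
    p=P or camera_params(n);R=cv2.Rodrigues(p['rvec'])[0];t=p['tvec'].ravel()
    d=R.T@np.linalg.inv(p['mtx'])@np.array([*uv,1.]);return -R.T@t,d
def onz(n,uv,z,P=None):
    c,d=ray(n,uv,P);return c+d*(z-c[2])/d[2]
def two(r1,r2):
    (c1,d1),(c2,d2)=r1,r2
    s=np.linalg.lstsq(np.c_[d1,-d2],c2-c1,rcond=None)[0]
    p,q=c1+s[0]*d1,c2+s[1]*d2;return (p+q)/2,np.linalg.norm(p-q)
E
python3 - <<'E'
import cv2,numpy as np
from h import *
for n,(x0,y0,x1,y1) in(('top',(215,180,280,245)),('scene',(222,165,300,245))):
    im=cv2.imread(f'pics/{n}.png')[y0:y1,x0:x1];hsv=cv2.cvtColor(im,cv2.COLOR_BGR2HSV)
    m=cv2.inRange(hsv,(12,110,120),(35,255,255))
    _,_,st,c=cv2.connectedComponentsWithStats(m)
    for s,q in zip(st[1:],c[1:]):
        if s[4]>8:
            uv=q+[x0,y0];print(n,'brass',s[4],uv.round(1),onz(n,uv,91).round(0))
    m=(im.max(2)<45).astype(np.uint8)
    _,_,st,c=cv2.connectedComponentsWithStats(m)
    for s,q in zip(st[1:],c[1:]):
        if s[4]>25: print(n,'dark',s,(q+[x0,y0]).round(1))
E
```

```text
top brass 50 [259.6 198.4] [519.  40.  91.]
top brass 25 [228.2 203.3] [502. 134.  91.]
top brass 24 [276.4 210.2] [485. -11.  91.]
top brass 56 [259.4 214.2] [471.  39.  91.]
top brass 40 [217.3 215.6] [463. 165.  91.]
top brass 55 [230.5 217.2] [460. 125.  91.]
top brass 14 [277.9 220.5] [454. -17.  91.]
top brass 11 [218.5 233.2] [411. 158.  91.]
top brass 37 [271.7 238.3] [400.   0.  91.]
top brass 13 [249.4 240.2] [393.  66.  91.]
top dark [12 13  9  9 65] [230.8 197.1]
scene brass 9 [250.  193.1] [501. 129.  91.]
scene brass 24 [242.7 199.8] [459. 120.  91.]
scene brass 23 [275.8 201.7] [517.  35.  91.]
scene brass 34 [265.8 208.1] [471.  35.  91.]
scene dark [29 10  9 14 83] [254.8 180.9]
```

View pics/crop.png

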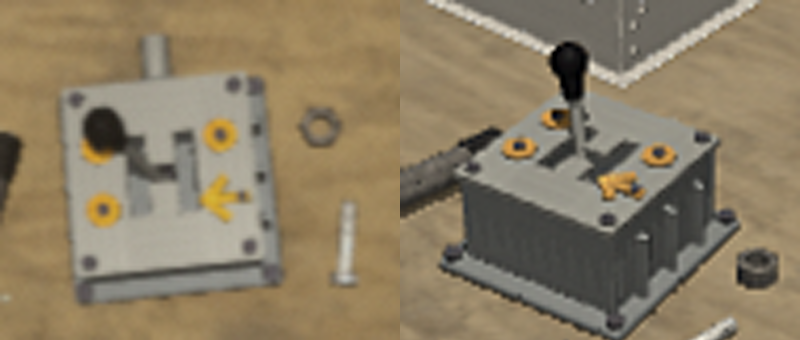

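The arrow tab sits at the right lane's near slot, at crop (225,197), and the round tabs mark the other three. So the target is right-near. The knob is in the left lane towards the far end.

```bash
cat >> h.py <<'E'
SC=np.array([489.,80.]);YAW=np.radians(7.)
def sel(p):
    c,s=np.cos(YAW),np.sin(YAW);d=np.asarray(p)[:2]-SC;return np.array([c*d[0]+s*d[1],-s*d[0]+c*d[1]])
def wor(p):
    c,s=np.cos(YAW),np.sin(YAW);return SC+[c*p[0]-s*p[1],s*p[0]+c*p[1]]
def shift(sx,sy,z):
    "tool cm to go to from now, selector-frame target xy and z"
    from cell import sensors;from scipy.spatial.transform import Rotation as Ro
    s=sensors.read_state();R=Ro.from_euler('xyz',s['tool_rot']).as_matrix()
    return (R.T@(np.array([*wor((sx,sy)),z])-s['eef_pos'])/10).round(2), np.degrees(s['tool_rot'][2]).round(1)
E
python3 - <<'E'
from h import *
p,g=two(ray('top',(230.8,197.1)),ray('scene',(254.8,179.5)));print(p,g,sel(p))
q=onz('top',(230.8,197.1),138);print(q,sel(q))
for sx in(75,): print(shift(sx,37,230))
E
```

```text
[513.17096003 119.72028575 139.41171224] 3.7998261789706014 [28.83147851 36.47851773]
[512.04452957 121.19746222 138.        ] [27.89346681 38.08196089]
(array([-47.05, -32.25,   0.11]), np.float64(157.9))
```

```bash
python3 -m inch '[[[-4,-2.7,0,-6],[-8,-5.5,0,-12],[-12,-8.2,0,-18],[-16,-11,0,-24],[-20,-13.7,0,-29],[-24,-16.5,0,-29],[-27,-18.5,0,-29],[-30,-20.5,0,-29]]]' 0
python3 - <<'E'
from h import *
print(shift(75,37,230))
E
```

```text
clock: 0.77
eef_pos: [429.2, 322.3, 231.1]
tool_rot: [-3.141, -0.001, -3.021]
force: [0.4, -0.1, -0.3]
width: 0.2
gripper_force: 0.0
(array([-10.52, -21.06,   0.11]), np.float64(-173.1))
```

```bash
python3 -m inch '[[[-1.5,-3,0,0],[-3,-6,0,0],[-5,-10,0,0],[-6.5,-13,0,0],[-8,-16.5,0,0],[-9,-18.5,0,0],[-9,-18.5,0,0],[-9,-18.5,0,0]]]'
python3 - <<'E'
from h import *
print(shift(75,37,230))
from cell import get_image,sensors
im=get_image('wrist');cv2.imwrite('pics/w1.png',im)
E
```

```text
clock: 1.43
eef_pos: [540.5, 149.8, 230.8]
tool_rot: [-3.141, -0.001, -3.025]
force: [-0.0, 0.4, -0.1]
width: -0.3
gripper_force: 0.0
(array([-1.55, -2.59,  0.08]), np.float64(-173.3))
```

View pics/w1.png

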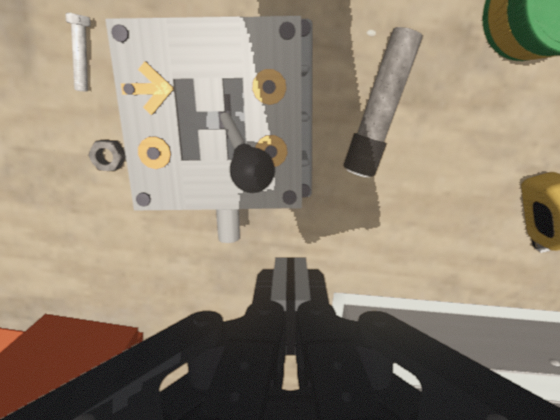

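The wrist view looks down on the gate: arrow at (150,88), round tabs at (153,153), (269,87) and (270,151), screws near the corners, knob at (252,168). I'll refine the selector pose and the knob from it.

```bash
python3 - <<'E'
from h import *
import h
for n,uv in dict(RF=(153,153),LN=(269,87),scNR=(120,33),scNL=(287,30.5),scFR=(143,200),scFL=(290,197.5)).items():
    print(n,onz('wrist',uv,91 if n in('RF','LN') else 92).round(1))
RF,LN=onz('wrist',(153,153),91),onz('wrist',(269,87),91)
d=(RF-LN)[:2];print('c',(RF+LN)[:2]/2,np.degrees(np.arctan2(d[1],d[0])-np.arctan2(-92,48)),np.hypot(*d))
im=cv2.imread('pics/w1.png');m=(im[120:210,215:285].max(2)<45).astype(np.uint8)
_,l,st,c=cv2.connectedComponentsWithStats(m);i=1+st[1:,4].argmax();
cs,_=cv2.findContours((l==i).astype(np.uint8),0,1);print(cv2.minEnclosingCircle(cs[0]))
k=onz('wrist',np.add(cv2.minEnclosingCircle(cs[0])[0],(215,120)),141);print(k,sel(k))
E
```

```text
RF [519.5  40.4  91. ]
LN [459.7 125.8  91. ]
scNR [436.1  16.8  92. ]
scNL [420.3 134.7  92. ]
scFR [558.8  33.   92. ]
scFL [542.4 151.5  92. ]
c [489.60617544  83.1284169 ] 7.459400499224106 104.23947526398764
((55.5, 56.5), 0.7072067856788635)
[516.0643069  135.41498354 141.        ] [33.61596132 51.70361935]
```

```bash
sed -i 's/^SC=.*/SC=np.array([489.5,83.5]);YAW=np.radians(7.5)/' h.py; python3 - <<'E'
from h import *
k=onz('wrist',(252,168),141);print(k,sel(k)); k=onz('top',(230.8,197.1),141);print(sel(k))
print(shift(75,36.5,230),shift(75,36.5,122))
E
```

```text
[511.87031534 122.80642199 141.        ] [27.30945179 36.05023802]
[26.68037357 34.13952304]
(array([-1.66, -2.44,  0.09]), np.float64(-173.1)) (array([-1.67, -2.45, 10.89]), np.float64(-173.1))
```

```bash
python3 -m inch '[[[-1.7,-2.4,0,-0.7],[-1.7,-2.4,2,-0.7],[-1.7,-2.4,5,-0.7],[-1.7,-2.4,8,-0.7],[-1.7,-2.4,10,-0.7],[-1.7,-2.4,10.9,-0.7],[-1.7,-2.4,10.9,-0.7],[-1.7,-2.4,10.9,-0.7]]]'
python3 - <<'E'
from h import *
print(shift(53,37,122),shift(26,37,122))
E
```

```text
clock: 2.15
eef_pos: [559.8, 131.1, 122.7]
tool_rot: [3.141, 0.0, -3.007]
force: [0.4, -0.1, 1.1]
width: -0.1
gripper_force: 0.0
(array([ 2.29, -0.09,  0.07]), np.float64(-172.3)) (array([ 4.99, -0.08,  0.07]), np.float64(-172.3))
```

```bash
python3 -m inch '[[[0.8,-0.1,0,0],[1.6,-0.1,0,0],[2.3,-0.1,0,0],[2.8,-0.1,0,0],[3.3,-0.1,0,0],[3.8,-0.1,0,0],[4.3,-0.1,0,0],[4.5,-0.1,0,0]]]'
python3 - <<'E'
from h import *
from cell import get_image
print(shift(26,37,122))
cv2.imwrite('pics/w2.png',get_image('wrist'));t=get_image('top');cv2.imwrite('pics/t2.png',t)
w=cv2.imread('pics/w2.png');T=cv2.resize(t[165:250,200:300],(560,476),interpolation=cv2.INTER_CUBIC)[:420]
cv2.imwrite('pics/c2.png',cv2.resize(np.hstack([w,T]),(800,300)))
E
```

```text
clock: 2.82
eef_pos: [514.6, 122.6, 122.4]
tool_rot: [3.142, -0.001, -3.009]
force: [2.3, 1.1, 0.6]
width: -0.1
gripper_force: 0.9
(array([0.4 , 0.15, 0.04]), np.float64(-172.4))
```

View pics/c2.png

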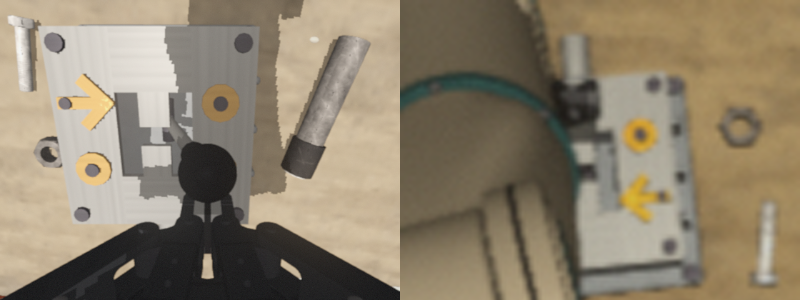

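The wrist half shows the knob against the shut fingers, centred at about (207,173), or (290,242) at full size. The arm hides it from the top camera. Next I measure it.

```bash
python3 - <<'E'
from h import *
w=cv2.imread('pics/w2.png')
print(sel(onz('wrist',(290,242),144)), sel(onz('wrist',np.array((94,169))*1.4,91)),sel(onz('wrist',np.array((221,103.5))*1.4,91)))
g=cv2.medianBlur(cv2.cvtColor(w,6),3)
print(cv2.HoughCircles(g,cv2.HOUGH_GRADIENT,1.5,80,param1=100,param2=20,minRadius=32,maxRadius=50))
print(shift(26,37,122))
E
```

```text
[ 4.65862129 34.92850426] [ 23.93755288 -47.32456672] [-23.54511254  44.15341063]
[[[288.75 243.75  42.35]
  [120.75 168.75  47.45]
  [209.25 189.75  44.15]
  [420.75  71.25  49.1 ]
  [164.25  81.75  49.1 ]
  [501.75  96.75  44.15]
  [204.75 345.75  35.45]
  [284.25 143.25  49.1 ]
  [122.25 260.25  45.8 ]
  [ 72.75  74.25  39.2 ]]]
(array([0.41, 0.15, 0.02]), np.float64(-172.4))
```

```bash
python3 -m inch '[[[0.15,0,0,0],[0.3,0,0,0],[0.45,0,0,0],[0.45,0,0,0],[0.45,0,0,0]]]'
python3 - <<'E'
from h import *
from cell import get_image
print(shift(26,37,122))
w=get_image('wrist');cv2.imwrite('pics/w3.png',w)
g=cv2.medianBlur(cv2.cvtColor(w,6),3)[200:300,230:350]
c=cv2.HoughCircles(g,cv2.HOUGH_GRADIENT,1.5,80,param1=100,param2=15,minRadius=36,maxRadius=48)
print(c); print(sel(onz('wrist',c[0,0,:2]+[230,200],144)))
print('up/left', shift(55,36,122),shift(0,36,230),shift(0,80,230),shift(0,80,122))
E
```

```text
clock: 3.33
eef_pos: [510.8, 122.1, 122.2]
tool_rot: [-3.142, -0.0, -3.009]
force: [1.9, 0.1, 1.3]
width: 0.2
gripper_force: 0.7
(array([0.02, 0.15, 0.02]), np.float64(-172.4))
[[[60.75 41.25 40.5 ]]]
[ 0.44267855 35.22144698]
up/left (array([-2.88,  0.05,  0.02]), np.float64(-172.4)) (array([  2.62,   0.05, -10.78]), np.float64(-172.4)) (array([  2.62,   4.45, -10.78]), np.float64(-172.4)) (array([2.61, 4.45, 0.02]), np.float64(-172.4))
```

```bash
python3 -m inch '[[[-0.8,0,0,0],[-1.6,0,0,0],[-1.6,1.5,0,0],[-1.6,3.2,0,0],[-1,4.7,0,0],[1,4.7,0,0],[2.6,4.7,0,0],[2.6,4.7,0,0]]]'
python3 - <<'E'
from h import *
print(shift(0,52,122),shift(0,-10,122))
E
```

```text
clock: 4.05
eef_pos: [475.4, 164.9, 121.7]
tool_rot: [-3.14, -0.006, -3.007]
force: [0.0, -0.3, -0.2]
width: -0.1
gripper_force: 0.0
(array([-0.33, -3.05, -0.03]), np.float64(-172.3)) (array([-0.31, -9.25, -0.02]), np.float64(-172.3))
```

```bash
python3 -m inch '[[[0,0,0,0],[0,-0.8,0,0],[0,-1.3,0,0],[0,-1.8,0,0],[0,-2.3,0,0],[0,-2.8,0,0],[0,-3.4,0,0],[0,-4,0,0]]]'
python3 - <<'E'
from h import *
print(shift(0,-8,122))
E
```

```text
clock: 4.72
eef_pos: [484.6, 125.4, 122.5]
tool_rot: [3.141, 0.001, -3.009]
force: [0.2, 3.2, 1.7]
width: 0.0
gripper_force: 1.2
(array([ 0.07, -5.02,  0.04]), np.float64(-172.4))
```

```bash
python3 -m inch '[[[0.05,-0.7,0,0],[0.05,-1.4,0,0],[0.05,-2.1,0,0],[0.05,-2.8,0,0],[0.05,-3.5,0,0],[0.05,-4.1,0,0],[0.05,-4.5,0,0],[0.05,-4.5,0,0]]]'
python3 - <<'E'
from h import *
from cell import get_image
print(shift(0,-8,122))
cv2.imwrite('pics/w4.png',get_image('wrist'))
E
```

```text
clock: 5.38
eef_pos: [489.6, 79.5, 122.0]
tool_rot: [-3.141, -0.001, -3.011]
force: [-0.4, 0.6, 0.1]
width: -0.1
gripper_force: 0.1
(array([-0.05, -0.41,  0.  ]), np.float64(-172.5))
```

View pics/w4.png

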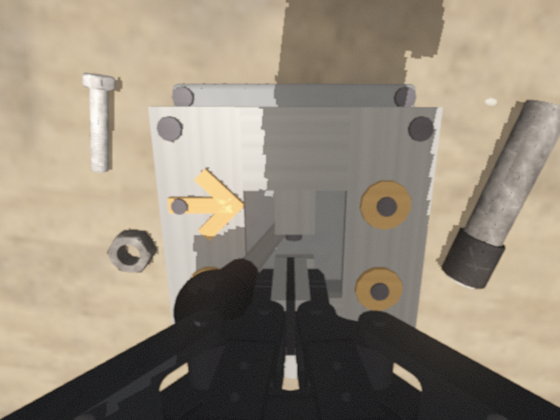

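The knob, at about (212,298), is now on the right side with the stem leaning into the right lane. I'll measure how far across it is.

```bash
python3 - <<'E'
from h import *
for u in((212,298),(175,298),(249,298)):print(sel(onz('wrist',u,144)))
E
python3 -m inch '[[[0,-0.1,0,0],[0,-0.25,0,0],[0,-0.4,0,0],[0,-0.55,0,0],[0,-0.55,0,0]]]'
python3 - <<'E'
from h import *
print(shift(0,-8,122))
E
```

```text
[ -2.79204158 -33.68547427]
[ -2.77494827 -47.80929053]
[ -2.80913167 -19.56431033]
clock: 5.85
eef_pos: [490.4, 75.5, 122.2]
tool_rot: [3.142, -0.0, -3.009]
force: [0.3, 1.5, -0.8]
width: -0.3
gripper_force: 0.7
(array([-0.02,  0.  ,  0.02]), np.float64(-172.4))
```

```bash
python3 -m inch '[[[0,0.8,0,0],[0,1.5,0,0],[-1.5,1.5,0,0],[-3.5,1.5,0,0],[-5.2,1,0,0],[-5.2,-1,0,0],[-5.2,-2.9,0,0],[-5.2,-2.9,0,0]]]'
python3 - <<'E'
from h import *
from cell import get_image
print(shift(26,-37,122),shift(-19,-37,122))
w=get_image('wrist');cv2.imwrite('pics/w5.png',w)
E
```

```text
clock: 6.52
eef_pos: [546.4, 49.6, 122.2]
tool_rot: [-3.138, -0.0, -3.014]
force: [0.3, -0.8, -1.3]
width: 0.2
gripper_force: 0.0
(array([2.6 , 0.4 , 0.02]), np.float64(-172.7)) (array([7.1 , 0.38, 0.02]), np.float64(-172.7))
```

View pics/w5.png

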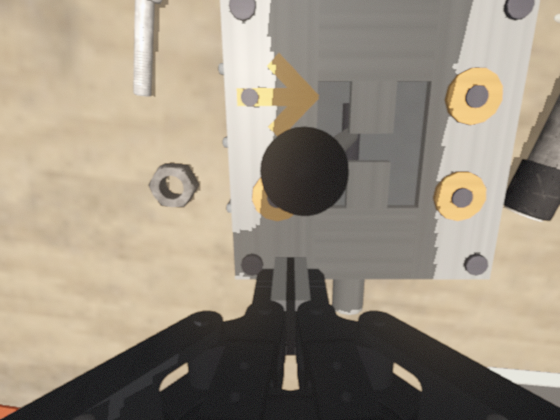

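The knob is at (305,170), in the right lane, and the shut fingers at (290,265) are behind it on the far side. Pushing home.

```bash
python3 -m inch '[[[0.8,0,0,0],[1.6,0,0,0],[2.4,0,0,0],[3,0,0,0],[3.6,0,0,0],[4.2,0,0,0],[4.7,0,0,0],[5.2,0,0,0]]]'
python3 - <<'E'
from h import *
print(shift(-19,-37,122))
E
```

```text
clock: 7.23
eef_pos: [493.9, 47.1, 122.4]
tool_rot: [3.141, 0.001, -3.009]
force: [1.2, 1.6, -1.1]
width: -0.0
gripper_force: 0.8
(array([ 1.87, -0.03,  0.04]), np.float64(-172.4))
```

```bash
python3 -m inch '[[[0.4,0,0,0],[0.8,0,0,0],[1.2,0,0,0],[1.5,0,0,0],[1.8,0,0,0],[1.9,0,0,0],[2,0,0,0],[2,0,0,0]]]'
python3 - <<'E'
from h import *
print(shift(-19,-37,122))
E
```

```text
clock: 7.9
eef_pos: [474.9, 44.1, 122.3]
tool_rot: [-3.142, 0.001, -3.009]
force: [2.0, -0.2, -2.4]
width: 0.0
gripper_force: 1.2
(array([-0.06,  0.02,  0.03]), np.float64(-172.4))
```

Still only 2 N, so it isn't at the stop yet. I'll press on in small steps.

```bash
python3 -m inch '[[[0.1,0,0,0],[0.2,0,0,0],[0.3,0,0,0],[0.3,0,0,0],[0.3,0,0,0]]]'
```

```text
clock: 8.32
eef_pos: [473.8, 44.0, 122.6]
tool_rot: [3.141, 0.004, -3.009]
force: [6.4, 0.1, -4.6]
width: 0.2
gripper_force: 3.2
```

```bash
python3 -m inch '[[[0.1,0,0,0],[0.2,0,0,0],[0.2,0,0,0],[0.2,0,0,0]]]'
```

```text
clock: 8.65
eef_pos: [473.4, 44.0, 122.8]
tool_rot: [3.141, 0.008, -3.009]
force: [9.0, 0.9, -6.4]
width: 0.4
gripper_force: 4.4
```

The lever is at its stop: the TCP stalls and the force climbs to 9 N. Back off and up.

```bash
python3 -m inch '[[[-0.8,0,0,0],[-2,0,0,0],[-3.5,0,0,0],[-5,0,-2,0],[-6,0,-5,0],[-6,0,-8,0],[-6,0,-11,0],[-6,0,-11,0]]]'
python3 - <<'E'
from h import *
from cell import get_image
cv2.imwrite('pics/w6.png',get_image('wrist'))
E
```

```text
clock: 9.32
eef_pos: [531.1, 51.8, 237.2]
tool_rot: [3.142, 0.007, -3.009]
force: [1.1, 0.3, -0.2]
width: -0.0
gripper_force: 0.0
```

View pics/w6.png

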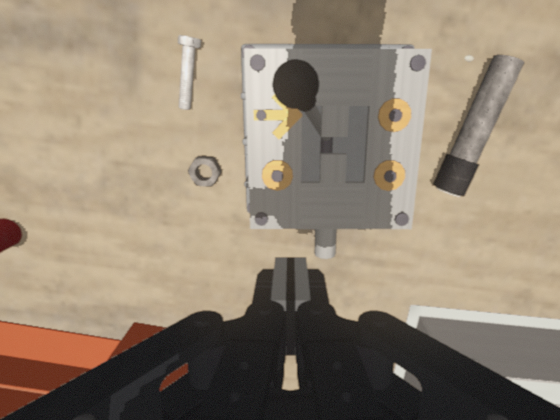

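The knob, at (296,85), sits over the near end of the right lane beside the arrow. The bystanders in view haven't moved, and the arm is clear. I'll check the position and hand in.

```bash
python3 - <<'E'
from h import *
from cell import order
k=sel(onz('wrist',(296,85),136));print(k)
if k[0]<-41 and k[1]<-28: print(order.finish_job())
E
```

```text
[-46.55570675 -33.85834988]
the job is handed in; nothing more can be done
None
```

The lever is fully home in the right lane's near slot, the one the brass arrow points at, and the job is handed in with the arm clear of everything.

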